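Centre the tooth model on the scanning turntable

TASK

The top-heavy tooth model with the blue foot stands off centre on the small black plate of the scanning turntable. Push it gently by its foot, with light taps of the fingertips or the outside of the fingers, until the whole foot stands inside the white ring printed round the plate's centre, then take the hand away. Never grip, lift, tip or knock over the model, and leave the other things on the bench where they are.

Things in the scene. Friction and masses are not known exactly. Their poses are not given: they have to be found in the camera images.
- tooth: white enlarged molar, 62 mm tall, on a round light-BLUE foot (diameter 40, 12 mm thick). Root 15 to 24 mm thick; crown up to 27 mm across, from 34 mm up, so a vertical finger meets the foot first. About 0.12 kg, loose, top-heavy: pushed at the foot it slides, pushed at root or crown it tips. Origin: centre of the underside, z up. Starts 20 to 29 mm off the plate centre, in any direction
- turntable: the turntable, fixed to the bench and not turning: round white base, diameter 140 mm, 30 mm tall, carrying a flat black round plate, diameter 120 mm, with yellow ticks near its edge; plate top 45 mm above the bench. Origin: centre of its underside, on the bench; any yaw
- plate_centre (a point): the centre of the black plate's top surface, 45 mm above the bench, with a small white dot. The white ring round it is flat paint, inner diameter 54 mm, outer diameter 60 mm
- spare_tooth: bystander: a second tooth model, same shape and sizes as the first but with a RED round foot, standing on the bench beside the mat. Origin: centre of its underside
- pink_arch: bystander: dental arch model on a white plaster base 52 x 60 mm, pink gums and white teeth, 28 mm tall. Origin: centre of its underside
- stone_arch: bystander: dental arch model on a brown stone base 52 x 60 mm, white teeth, 28 mm tall. Origin: centre of its underside
- mixing_bowl: bystander: green round mixing bowl, rim diameter 110 mm, 60 mm tall. Origin: centre of its underside
- wax_jar: bystander: amber jar with a cap, diameter 56 mm, 55 mm tall. Origin: centre of its underside
- plaster_spatula: bystander: spatula 190 mm long, lying flat on the bench
- bench_brush: bystander: brush 170 mm long, lying flat on the bench
Things that resemble listed ones, but are neither listed nor needed, are in the scene too. Leave any green or yellow look-alike of the tooth alone.

How it is judged:
At the end, for the whole second after the job is handed in: The tooth model stands upright (within 0.06 rad) and at rest on the black plate, its foot's centre within 7.5 mm of the plate's centre (the 40 mm foot inside the 54 mm ring, with half a millimetre to spare) (horizontal distance between tooth and plate_centre below 0.0075 m and z of tooth in the frame of plate_centre between -0.003 and 0.003 m and angle between tooth's own z axis and vertical below 0.06 rad and linear speed of tooth below 0.01 m/s); the robot touches nothing.
It fails at once if the tooth model is tipped by more than 0.35 rad (angle between tooth's own z axis and vertical above 0.35 rad).
It fails at once if the tooth model is lifted more than 10 mm off the plate (z of tooth in the frame of plate_centre above 0.01 m).
It fails at once if the tooth model falls off the plate (z of tooth in the frame of plate_centre below -0.01 m).
It fails at once if the tooth model is gripped or shoved hard (more than 12 N from the fingers) (contact force between the fingers and tooth above 12 N).
It fails at once if another thing on the bench is moved more than 20 mm (distance of any of spare_tooth, pink_arch, stone_arch, mixing_bowl, wax_jar, plaster_spatula, bench_brush from where it was at the start of the episode above 0.02 m).
It also fails if it takes over 38 s, if anything falls off the work surface, if the arm or the gripper's body presses on something with over 40 N, if the wrist force passes 120 N, or if a joint passes its speed limit or range.

ROBOT

A 7-joint arm with a two-finger parallel gripper is mounted at the origin on the work surface. World frame = base frame: x ahead of the robot, y to its left, z up, the work surface at z = 0. Lengths are in m, angles in rad, forces in N, time in s.
With the tool pointing down it reaches from about 0.4 to 0.85 m from the base axis. Payload 10.4 kg.
Tool frame: the origin (TCP) lies on the mounting face of the last link; the fingertips stand r.tips_ahead ahead of it and the grasp point (between the pads) lies 164 mm ahead of it (r.tips_ahead is the distance from the TCP to the fingertips, in m); z points along the fingers, y is the line along which they close (so a half turn about z gives the same grasp; the last joint's range is limited). The gripper opens to 87 mm and grips with 3 to 60 N. Pads are 19 mm wide; open, the fingers measure 117 mm over their backs; the gripper's body (75 mm by 190 mm) begins 51 mm behind the grasp point.
Start: joints at [-1.216, 0.332, -0.065, 1.46, 0.022, 1.35, -0.088], TCP at [0.231, 0.581, 0.405] pointing down, gripper open.
Joint ranges: [-2.6, 2.6], [-0.5, 2.12], [-1.47, 1.34], [0.16, 2.42], [-1.27, 4.41], [0.06, 2.06], [-2.6, 2.6]. Speed limits (rad/s): [2.22, 2.22, 2.79, 2.79, 3.14, 3.14, 3.14].

INTERFACE

Orientations are given as a unit quaternion [x, y, z, w].
In Python, from bench import telemetry, imaging, job, r gives the robot as it stands.
- The arm moves only by the tool move_arm, never from a script. Its argument "steps" is a list of rows, each an object of numbers: "dx", "dy", "dz": the shift along the tool's x, y, z in cm; "spin": the turn about the tool's z in rad. In form: [{"dx": .., "dy": .., "dz": .., "spin": ..}, ...]. A call has 1 to 12 rows; each row shifts and turns the commanded pose from where the row before left it, along the tool's axes as they then stand; what a row does not reach is not made up. A row lasts 1/10 s, in which the tool goes at most 50 mm and 8.59 degrees, less where a joint would pass 70% of its speed; a pose out of reach is approached as far as the arm can. A call with a gripper value outside its range is refused whole. "claw" is the finger opening in cm, from 0 to 8.7, set as the call begins (left out, the last holds). The fingers move at their own pace and stop on an object; "squeeze" is the grip in N (left out, the last holds). Time passes only in rows, so rows that do not move let the fingers close. It gives the time, the measured TCP pose, the force, the opening and the grip force at its end, in the units of the state.
- telemetry.read_state(): the state, without advancing time (a new reading comes with each control period).
- imaging.camera(name): name is "side" or "top"; returns a dict with "img" (480x640x3 uint8, red, green, blue), "camera_matrix" (3x3 intrinsics, pixels), "R" (3x3) and "t" (3): a world point X has camera coordinates R X + t. Camera axes: x right, y down, z forward; pixel columns grow to the right and rows downward; lengths in m; the calibration is good to about 2 mm. A picture is of the moment at which its call begins. There is no depth.
- job.close_job(): hands the job in; it is judged then, once.
The state is a dict: "time": time; "joint_positions": joint angles; "joint_vel": joint speeds; "joint_torque": joint torques, N m; "ee_pos": TCP position; "eef_rot": TCP orientation; "ft_force": force on the tool from outside, world axes, zero at the start; "torque": the same for the moment, N m; "width": finger opening in m; "grip_force": force on a finger pad.
Only numpy, scipy, OpenCV 4.12 (cv2) and the standard library are available. Lean on these libraries where they do the work, as an engineer would, in place of code of your own. Each camera call takes 0.05 s, during which the arm holds its last target. There are 200 camera calls.

## Working session

There is one attempt and no reset: what is moved stays moved. The work goes in short steps, Python scripts to look and compute and a tool call to move; the robot and the scene stay as the last step left them, time stands still between calls to the robot, and variables do not carry over. Pictures are saved under pics/ and viewed, at most 10 in all, crops included, and the job is handed in when it is done.

Besides the shell and the picture viewer there is one more tool, called after ">>>" in YAML: its name, and indented under it one key for each argument. move_arm: Moves the arm, as the interface text tells. Its arguments: {"type":"object","properties":{"steps":{"type":"array","items":{"type":"object","properties":{"dx":{"type":"number"},"dy":{"type":"number"},"dz":{"type":"number"},"spin":{"type":"number"}}}},"claw":{"type":"number"},"squeeze":{"type":"number"}},"required":["steps"]}

```bash
ls; mkdir -p pics; python3 - <<'E'
from bench import telemetry, imaging, job, r
import cv2,numpy as np
s=telemetry.read_state()
print(s['time'],s['ee_pos'],s['eef_rot'],s['width'],s['ft_force'],r.tips_ahead)
for n in ('top','side'):
    c=imaging.camera(n); cv2.imwrite(f'pics/{n}0.png',c['img'][:,:,::-1]); np.savez(f'{n}0.npz',**c)
    print(n,c['camera_matrix'].round(1).tolist(),c['R'].round(3).tolist(),c['t'].round(3).tolist())
E
```

```text
pics
0.0 [0.23048933 0.58080456 0.40392252] [ 1.87761298e-01  9.82214416e-01 -7.26819082e-04 -9.18430043e-05] 0.0871123067005675 [-0.67085052  0.99667255 -0.86751943] 0.1822
top [[560.5, 0.0, 322.6], [0.0, 560.5, 242.8], [0.0, 0.0, 1.0]] [[0.026, -1.0, -0.007], [-0.994, -0.025, -0.109], [0.109, 0.01, -0.994]] [0.003, 0.559, 1.378]
side [[459.0, 0.0, 309.2], [0.0, 459.0, 251.4], [0.0, 0.0, 1.0]] [[0.959, -0.282, -0.002], [-0.172, -0.58, -0.796], [0.224, 0.764, -0.605]] [-0.57, 0.136, 0.957]
```

View pics/top0.png

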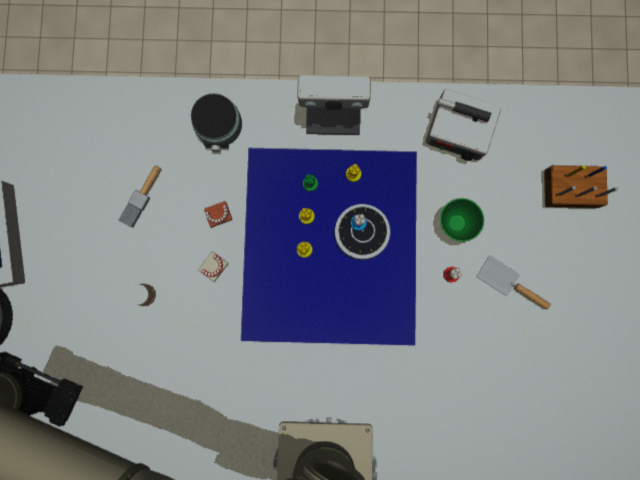

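View pics/side0.png

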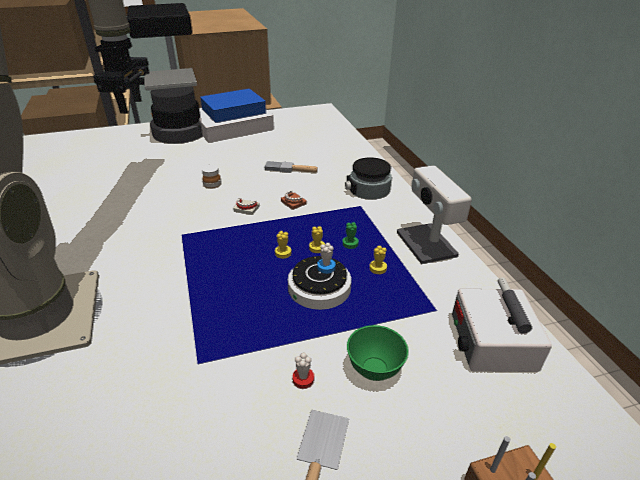

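The candidates are:
- **Blue foot on the turntable plate:** top (359,222), side (326,262).
- **Red spare:** top (453,273).
- **Yellow look-alikes:** top (354,173), (307,215) and (305,249).
- **Green look-alike:** top (310,183).

Only the first has a light-blue foot and stands on the plate. I'll confirm that in a crop and measure it.

```bash
cat > v.py <<'E'
import cv2,numpy as np
from scipy.optimize import least_squares
def ray(c,uv,z):
    K,R,t=c['camera_matrix'],c['R'],c['t']
    d=(np.linalg.inv(K)@np.c_[np.atleast_2d(uv),np.ones(len(np.atleast_2d(uv)))].T).T@R
    o=-R.T@t
    return (o+d*((z-o[2])/d[:,2])[:,None])[:,:2]
def fitc(P,rad=None):
    f=lambda p:np.hypot(P[:,0]-p[0],P[:,1]-p[1])-(rad or p[2])
    s=least_squares(f,[*P.mean(0),.03],loss='soft_l1',f_scale=.001)
    return s.x, np.abs(s.fun).mean()
def foot(c,near=None):
    h=cv2.cvtColor(c['img'],cv2.COLOR_RGB2HSV)
    m=cv2.inRange(h,(92,70,110),(115,255,255))
    n,l,st,ce=cv2.connectedComponentsWithStats(m)
    return m,[(st[i].tolist(),ce[i].round(1).tolist()) for i in range(1,n) if st[i][4]>8]
E
python3 - <<'E'
from v import *
for n in('top','side'):
    c=dict(np.load(f'{n}0.npz')); m,b=foot(c); print(n,b)
    u,v=(360,228) if n=='top' else (322,275)
    im=c['img'][v-45:v+45,u-45:u+45,::-1]
    cv2.imwrite(f'pics/{n}crop.png',cv2.resize(im,(560,560),interpolation=cv2.INTER_CUBIC))
    # black plate: dark pixels, hull
    hsv=cv2.cvtColor(c['img'],cv2.COLOR_RGB2HSV)
    d=np.zeros(m.shape,np.uint8); d[v-40:v+45,u-42:u+42]=1
    w=cv2.inRange(hsv,(0,0,0),(179,120,70))*d
    nn,l,st,ce=cv2.connectedComponentsWithStats(w); k=1+st[1:,4].argmax(); print(st[k],ce[k])
    h=cv2.convexHull(np.argwhere(l==k)[:,::-1].astype(np.int32))[:,0].astype(float)
    print('plate',fitc(ray(c,h,.045)), fitc(ray(c,h,.045),.06))
    for s,ce in b: print('foot z.051',ray(c,[ce],.051))
E
python3 -c "
import cv2,numpy as np
a=cv2.imread('pics/topcrop.png');b=cv2.imread('pics/sidecrop.png')
cv2.imwrite('pics/both.png',cv2.resize(np.hstack([a,b]),(800,400)))"
```

```text
top [([604, 166, 3, 3, 9], [605.0, 167.0]), ([351, 217, 16, 13, 82], [358.0, 224.6])]
[ 339  207   48   48 1164] [362.69072165 231.60395189]
plate (array([ 0.59057404, -0.08085968,  0.05866289]), np.float64(0.0003505015125165245)) (array([ 0.59049878, -0.0806672 ,  0.03      ]), np.float64(0.001318774799447949))
foot z.051 [[ 0.76521075 -0.68482144]]
foot z.051 [[ 0.60417133 -0.06940647]]
side [([201, 89, 64, 21, 799], [231.7, 98.7]), ([317, 259, 19, 11, 118], [325.9, 264.5])]
[293 256  54  39 997] [318.29488465 277.34904714]
plate (array([ 0.59152014, -0.08783513,  0.06162363]), np.float64(0.0013700489109295141)) (array([ 0.59115921, -0.0881703 ,  0.03      ]), np.float64(0.0018672825102459861))
foot z.051 [[0.57896305 1.06155082]]
foot z.051 [[ 0.61310106 -0.06773233]]
```

View pics/both.png

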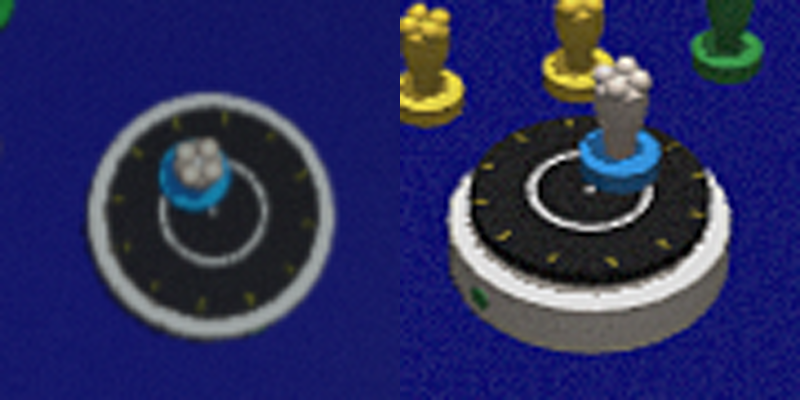

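The tooth with the blue foot on the plate is confirmed at top crop (195,178). It sits up and left of the white dot (212,210). Next I'll measure the foot and dot more precisely.

```bash
cat >> v.py <<'E'
def footc(c,u,v,z=.057,side=False):
    m,_=foot(c); d=np.zeros_like(m); d[v-20:v+20,u-20:u+20]=m[v-20:v+20,u-20:u+20]
    h=cv2.convexHull(np.argwhere(d>0)[:,::-1].astype(np.int32))[:,0].astype(float)
    if side: # lower part of the hull is the bottom edge
        pass
    return fitc(ray(c,h,z),.0195)
def dot(c,u,v,z=.045):
    g=c['img'].min(2).astype(float)[v-3:v+4,u-3:u+4]; g=np.clip(g-np.median(g)-8,0,None)
    yy,xx=np.mgrid[v-3:v+4,u-3:u+4]; p=[(g*xx).sum()/g.sum(),(g*yy).sum()/g.sum()]
    return p,ray(c,[p],z)
E
python3 - <<'E'
from v import *
for n,f,d in(('top',(359,224),(363,230)),('side',(326,264),(320,272))):
    c=dict(np.load(f'{n}0.npz')); print(n,footc(c,*f),dot(c,*d),'cam',-c['R'].T@c['t'])
    # ring
    u,v=(362,230) if n=='top' else (319,275)
    g=cv2.cvtColor(c['img'],cv2.COLOR_RGB2GRAY); m=(g>75).astype(np.uint8); 
    yy,xx=np.nonzero(m[v-25:v+25,u-30:u+30]); P=ray(c,np.c_[xx+u-30,yy+v-25],.045)
    c0=dot(c,*d)[1][0]; q=np.hypot(*(P-c0).T); P=P[(q>.023)&(q<.034)]
    print('ring',fitc(P,.0285),len(P))
E
```

```text
top (array([ 0.61112985, -0.06998425,  0.03      ]), np.float64(0.009715940007035975)) ([np.float64(362.43037974683546), np.float64(230.08227848101265)], array([[ 0.5915179 , -0.08102015]])) cam [0.40547418 0.00343901 1.43096109]
ring (array([ 0.59165021, -0.08122797,  0.03      ]), np.float64(0.001716939089397266)) 146
side (array([ 0.61196855, -0.07156876,  0.03      ]), np.float64(0.0003404726234592414)) ([np.float64(319.2588495575221), np.float64(272.1659292035398)], array([[ 0.59341343, -0.08185967]])) cam [ 0.35619432 -0.81289066  0.68632144]
ring (array([ 0.59354844, -0.08128922,  0.03      ]), np.float64(0.0017635108950131613)) 141
```

```bash
sed -i "s/    h=cv2.convexHull(np.argwhere(d>0)/    n,l,st,_=cv2.connectedComponentsWithStats(d); d=(l==1+st[1:,4].argmax())\n    h=cv2.convexHull(np.argwhere(d>0)/" v.py
python3 - <<'E'
from v import *
c=dict(np.load('top0.npz')); m,b=foot(c); print(b)
for z in(.057,.045): print(footc(c,359,224,z))
u,v=359,224
for row in m[v-9:v+9,u-11:u+11]: print(''.join('#' if k else '.' for k in row))
E
```

```text
[([604, 166, 3, 3, 9], [605.0, 167.0]), ([351, 217, 16, 13, 82], [358.0, 224.6])]
(array([ 0.61019603, -0.07030871,  0.03      ]), np.float64(0.0005607930414766003))
(array([ 0.61187071, -0.07091443,  0.03      ]), np.float64(0.00044158659275646994))
......................
......................
.....#................
....##...........#....
....##...........#....
...###...........##...
...###...........##...
...###...........##...
...###..........###...
...####........###....
....####......####....
....#####...#####.....
.....############.....
......##########......
........#######.......
......................
......................
......................
```

>>> move_arm:
  claw: 0
  squeeze: 5
  steps:
    - {"spin": 0.135}
    - {"spin": 0.135}
    - {"spin": 0.135}
    - {"spin": 0.135}
    - {"spin": 0.135}
    - {"dx": -2}
    - {"dx": -3.5, "dy": 0.3}
    - {"dx": -3.5, "dy": 0.3}
    - {"dx": -3.5, "dy": 0.3}
    - {"dx": -3.5, "dy": 0.3}
    - {"dx": -3.5, "dy": 0.3}
    - {"dx": -3.5, "dy": 0.3}

```text
$.steps[0]: bad value
```

>>> move_arm:
  steps:
    - {"dx": -3.5, "dy": 0.3}
    - {"dx": -3.5, "dy": 0.3}
    - {"dx": -3.5, "dy": 0.3}
    - {"dx": -3.5, "dy": 0.3}
    - {"dx": -3.5, "dy": 0.3}
    - {"dx": -3.5, "dy": 0.3}
    - {"dx": -3.5, "dy": 0.3}
    - {"dx": -3.5, "dy": 0.3}
    - {"dx": -3.5, "dy": 0.3}
    - {"dx": -3.5, "dy": 0.3}
    - {"dx": -2}
    - {}

```text
$.steps[0]: bad value
```

>>> move_arm:
  claw: 0
  squeeze: 5
  steps:
    - {"dx": 0, "dy": 0, "dz": 0, "spin": 0.135}
    - {"dx": 0, "dy": 0, "dz": 0, "spin": 0.135}
    - {"dx": 0, "dy": 0, "dz": 0, "spin": 0.135}
    - {"dx": 0, "dy": 0, "dz": 0, "spin": 0.135}
    - {"dx": 0, "dy": 0, "dz": 0, "spin": 0.135}
    - {"dx": -2, "dy": 0, "dz": 0, "spin": 0}
    - {"dx": -3.5, "dy": 0.3, "dz": 0, "spin": 0}
    - {"dx": -3.5, "dy": 0.3, "dz": 0, "spin": 0}
    - {"dx": -3.5, "dy": 0.3, "dz": 0, "spin": 0}
    - {"dx": -3.5, "dy": 0.3, "dz": 0, "spin": 0}
    - {"dx": -3.5, "dy": 0.3, "dz": 0, "spin": 0}
    - {"dx": -3.5, "dy": 0.3, "dz": 0, "spin": 0}

```text
time: 1.3
ee_pos: [0.3606, 0.3886, 0.4045]
eef_rot: [0.502, 0.865, -0.0, -0.0]
ft_force: [0.1, -0.1, -0.8]
width: 0.0023
grip_force: 0.0
```

>>> move_arm:
  steps:
    - {"dx": -3.5, "dy": 0.3, "dz": 0, "spin": 0}
    - {"dx": -3.5, "dy": 0.3, "dz": 0, "spin": 0}
    - {"dx": -3.5, "dy": 0.3, "dz": 0, "spin": 0}
    - {"dx": -3.5, "dy": 0.3, "dz": 0, "spin": 0}
    - {"dx": -3.5, "dy": 0.3, "dz": 0, "spin": 0}
    - {"dx": -3.5, "dy": 0.3, "dz": 0, "spin": 0}
    - {"dx": -3.5, "dy": 0.3, "dz": 0, "spin": 0}
    - {"dx": -3.5, "dy": 0.3, "dz": 0, "spin": 0}
    - {"dx": -3.5, "dy": 0.3, "dz": 0, "spin": 0}
    - {"dx": -3.5, "dy": 0.3, "dz": 0, "spin": 0}
    - {"dx": -2, "dy": 0, "dz": 0, "spin": 0}
    - {"dx": 0, "dy": 0, "dz": 0, "spin": 0}

```text
time: 2.5
ee_pos: [0.5702, 0.0801, 0.4043]
eef_rot: [0.505, 0.863, -0.001, 0.0]
ft_force: [0.3, 0.7, -0.1]
width: 0.0003
grip_force: 0.0
```

>>> move_arm:
  steps:
    - {"dx": -3, "dy": 0.2, "dz": 0, "spin": 0}
    - {"dx": -3, "dy": 0.2, "dz": 0, "spin": 0}
    - {"dx": -3, "dy": 0.2, "dz": 0, "spin": 0}
    - {"dx": -3, "dy": 0.2, "dz": 0, "spin": 0}
    - {"dx": -2.2, "dy": 0, "dz": 0, "spin": 0}
    - {"dx": -1, "dy": 0, "dz": 1, "spin": 0}
    - {"dx": 0, "dy": 0, "dz": 3, "spin": 0}
    - {"dx": 0, "dy": 0, "dz": 3, "spin": 0}
    - {"dx": 0, "dy": 0, "dz": 3, "spin": 0}
    - {"dx": 0, "dy": 0, "dz": 3, "spin": 0}
    - {"dx": 0, "dy": 0, "dz": 1.5, "spin": 0}
    - {"dx": 0, "dy": 0, "dz": 0, "spin": 0}

```text
time: 3.7
ee_pos: [0.6506, -0.0434, 0.2572]
eef_rot: [0.502, 0.865, -0.001, -0.002]
ft_force: [-0.3, 0.5, -0.6]
width: 0.0005
grip_force: 0.0
```

```bash
python3 - <<'E'
from bench import imaging,telemetry
from v import *
print(telemetry.read_state()['ee_pos'])
a=imaging.camera('top');b=imaging.camera('side')
o=[cv2.resize(c['img'][v-50:v+50,u-50:u+50,::-1],(400,400),interpolation=cv2.INTER_CUBIC) for c,u,v in((a,360,225),(b,325,260))]
cv2.imwrite('pics/h1.png',np.hstack(o)); print(footc(b,326,264))
E
```

```text
[ 0.65058624 -0.04340794  0.25720979]
(array([ 0.61147855, -0.07182904,  0.03      ]), np.float64(0.0003036683176422682))
```

View pics/h1.png

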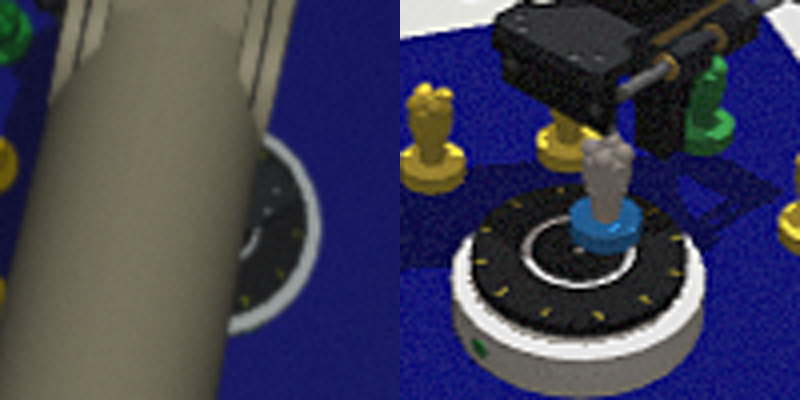

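The side view shows the closed fingers standing clear behind the tooth, with the foot at (605,225) and the fingertips at about (655,150). The arm hides the plate from the top camera, so I'll use the side camera from here. Next I'll line up and descend to 6 mm above the plate.

>>> move_arm:
  steps:
    - {"dx": -0.4, "dy": 0, "dz": 0.4, "spin": 0}
    - {"dx": 0, "dy": 0, "dz": 1, "spin": 0}
    - {"dx": 0, "dy": 0, "dz": 1, "spin": 0}
    - {"dx": 0, "dy": 0, "dz": 0, "spin": 0}
    - {"dx": 0, "dy": -0.4, "dz": 0, "spin": 0}
    - {"dx": 0, "dy": -0.4, "dz": 0, "spin": 0}
    - {"dx": 0, "dy": 0, "dz": 0, "spin": 0}
    - {"dx": 0, "dy": 0, "dz": 0, "spin": 0}

```text
time: 4.6
ee_pos: [0.6466, -0.0522, 0.2361]
eef_rot: [0.503, 0.865, 0.0, 0.0]
ft_force: [-0.0, -0.3, 0.7]
width: 0.0004
grip_force: 0.0
```

```bash
cat > look.py <<'E'
from bench import imaging,telemetry
from v import *
import sys
s=telemetry.read_state(); b=imaging.camera('side')
f,res=footc(b,int(sys.argv[1]),int(sys.argv[2])); C=np.array([.5934,-.0815]); W=np.array([.5925,-.0815])
off=f[:2]-C; p=s['ee_pos'][:2]-W; q=s['eef_rot']; a=2*np.arctan2(q[1],q[0])-np.pi/2
Y=np.array([np.cos(a),np.sin(a)]);X=np.array([-Y[1],Y[0]])
print('t',s['time'],'F',np.round(s['ft_force'],1),'tcp',np.round(s['ee_pos'],4),'yang',np.degrees(a).round(1))
print('foot off mm',(off*1e3).round(1),'res',res,'| tool y,x:',(off@Y*1e3).round(1),(off@X*1e3).round(1),'tool rel y,x',(p@Y*1e3).round(1),(p@X*1e3).round(1))
if len(sys.argv)>3: cv2.imwrite(sys.argv[3],cv2.resize(b['img'][215:305,265:385,::-1],(720,540),interpolation=cv2.INTER_CUBIC))
E
python3 look.py 326 264 pics/h2.png
```

```text
t 4.6 F [-0.  -0.3  0.7] tcp [ 0.6466 -0.0522  0.2361] yang 29.7
foot off mm [18.2  9.9] res 0.00032218483520131863 | tool y,x: 20.8 -0.4 tool rel y,x 61.5 -1.3
```

View pics/h2.png

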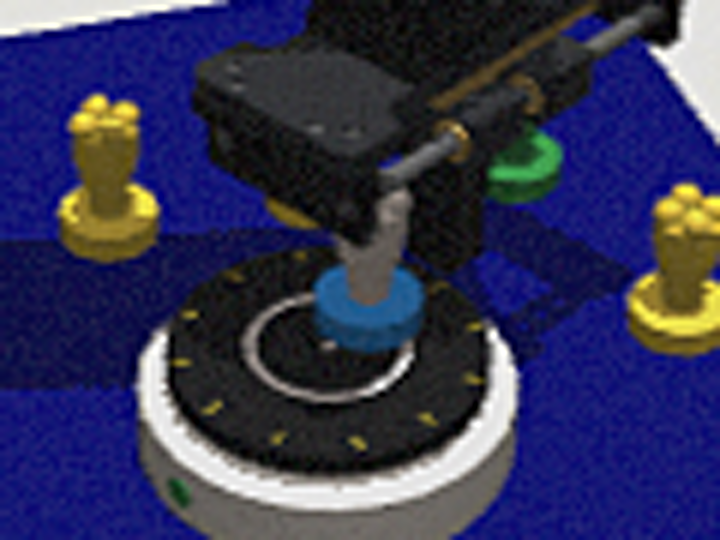

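The body clears the crown, and the fingertips are about 5 mm behind the foot. I'll lower slightly and push slowly.

>>> move_arm:
  steps:
    - {"dx": 0.05, "dy": 0, "dz": 0.35, "spin": 0}
    - {"dx": 0, "dy": 0, "dz": 0, "spin": 0}
    - {"dx": 0, "dy": -0.15, "dz": 0, "spin": 0}
    - {"dx": 0, "dy": -0.15, "dz": 0, "spin": 0}
    - {"dx": 0, "dy": -0.1, "dz": 0, "spin": 0}
    - {"dx": 0, "dy": -0.1, "dz": 0, "spin": 0}
    - {"dx": 0, "dy": -0.1, "dz": 0, "spin": 0}
    - {"dx": 0, "dy": -0.1, "dz": 0, "spin": 0}
    - {"dx": 0, "dy": -0.1, "dz": 0, "spin": 0}
    - {"dx": 0, "dy": -0.1, "dz": 0, "spin": 0}
    - {"dx": 0, "dy": -0.1, "dz": 0, "spin": 0}
    - {"dx": 0, "dy": 0, "dz": 0, "spin": 0}

```text
time: 5.85
ee_pos: [0.6376, -0.0567, 0.2323]
eef_rot: [0.502, 0.865, 0.0, 0.0]
ft_force: [0.5, 0.3, 0.5]
width: 0.0006
grip_force: 0.2
```

```bash
python3 look.py 324 265 pics/h3.png
```

```text
t 5.85 F [0.5 0.3 0.5] tcp [ 0.6376 -0.0567  0.2323] yang 29.7
foot off mm [18.2  9.8] res 0.00025561686438103535 | tool y,x: 20.7 -0.5 tool rel y,x 51.5 -0.8
```

View pics/h3.png

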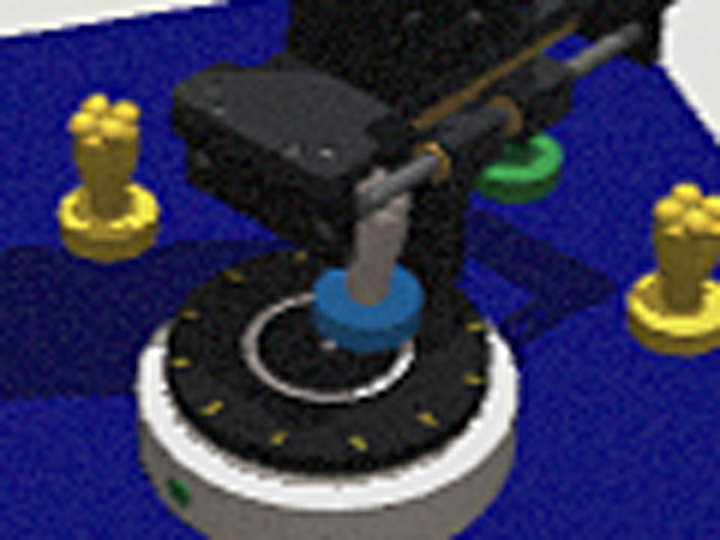

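The foot hasn't moved yet. The fingertips are thinner than I assumed, so I'll go on slowly.

>>> move_arm:
  steps:
    - {"dx": 0, "dy": -0.1, "dz": 0, "spin": 0}
    - {"dx": 0, "dy": -0.1, "dz": 0, "spin": 0}
    - {"dx": 0, "dy": -0.1, "dz": 0, "spin": 0}
    - {"dx": 0, "dy": -0.1, "dz": 0, "spin": 0}
    - {"dx": 0, "dy": -0.1, "dz": 0, "spin": 0}
    - {"dx": 0, "dy": 0, "dz": 0, "spin": 0}

```text
time: 6.5
ee_pos: [0.6332, -0.0592, 0.2322]
eef_rot: [0.503, 0.865, 0.0, -0.0]
ft_force: [0.9, 0.9, -0.0]
width: 0.0003
grip_force: 0.2
```

```bash
python3 look.py 324 265 pics/h4.png
```

```text
t 6.5 F [ 0.9  0.9 -0. ] tcp [ 0.6332 -0.0592  0.2322] yang 29.7
foot off mm [13.9  6.9] res 0.00033544206160456664 | tool y,x: 15.5 -0.9 tool rel y,x 46.3 -0.8
```

The foot slid 5 mm with little force, and contact is at a tool-to-foot distance of 31 mm.

>>> move_arm:
  steps:
    - {"dx": 0, "dy": -0.1, "dz": 0, "spin": 0}
    - {"dx": 0, "dy": -0.1, "dz": 0, "spin": 0}
    - {"dx": 0, "dy": -0.1, "dz": 0, "spin": 0}
    - {"dx": 0, "dy": -0.1, "dz": 0, "spin": 0}
    - {"dx": 0, "dy": -0.1, "dz": 0, "spin": 0}
    - {"dx": 0, "dy": -0.1, "dz": 0, "spin": 0}
    - {"dx": 0, "dy": -0.1, "dz": 0, "spin": 0}
    - {"dx": 0, "dy": -0.1, "dz": 0, "spin": 0}
    - {"dx": 0, "dy": -0.1, "dz": 0, "spin": 0}
    - {"dx": 0, "dy": 0, "dz": 0, "spin": 0}

```text
time: 7.55
ee_pos: [0.6254, -0.0637, 0.2322]
eef_rot: [0.502, 0.865, 0.0, -0.0]
ft_force: [0.7, 0.8, 0.9]
width: 0.0005
grip_force: 0.3
```

```bash
python3 look.py 321 268 pics/h5.png
```

```text
t 7.55 F [0.7 0.8 0.9] tcp [ 0.6254 -0.0637  0.2322] yang 29.7
foot off mm [6.2 2.6] res 0.00045937537983463714 | tool y,x: 6.6 -0.8 tool rel y,x 37.4 -0.8
```

View pics/h5.png

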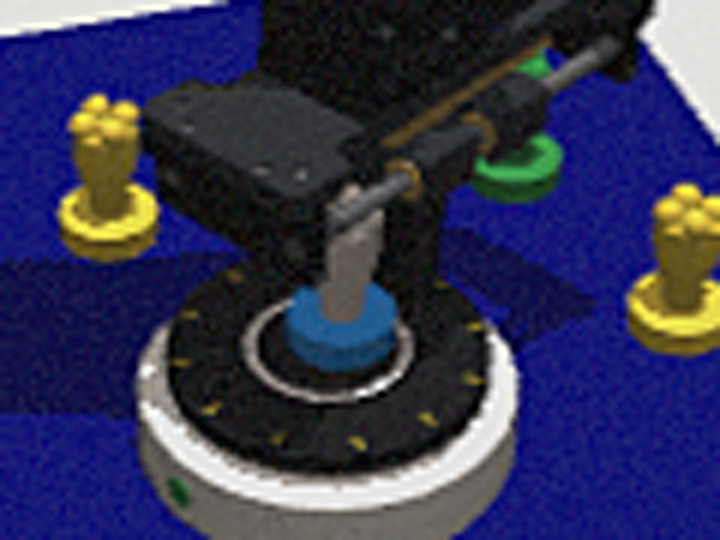

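The tooth is upright, with its foot at crop (342,325), nearly inside the ring. About 6.5 mm remains, so I'll push that and then back off.

>>> move_arm:
  steps:
    - {"dx": 0, "dy": -0.1, "dz": 0, "spin": 0}
    - {"dx": 0, "dy": -0.1, "dz": 0, "spin": 0}
    - {"dx": 0, "dy": -0.1, "dz": 0, "spin": 0}
    - {"dx": 0, "dy": -0.1, "dz": 0, "spin": 0}
    - {"dx": 0, "dy": -0.1, "dz": 0, "spin": 0}
    - {"dx": 0, "dy": -0.1, "dz": 0, "spin": 0}
    - {"dx": 0, "dy": -0.05, "dz": 0, "spin": 0}
    - {"dx": 0, "dy": 0, "dz": 0, "spin": 0}
    - {"dx": 0, "dy": 0.2, "dz": 0, "spin": 0}
    - {"dx": 0, "dy": 0.8, "dz": 0, "spin": 0}
    - {"dx": 0, "dy": 1, "dz": 0, "spin": 0}
    - {"dx": 0, "dy": 0, "dz": 0, "spin": 0}

```text
time: 8.8
ee_pos: [0.6384, -0.0553, 0.2321]
eef_rot: [0.502, 0.865, 0.0, 0.0]
ft_force: [-0.3, 0.1, -0.6]
width: 0.0006
grip_force: 0.0
```

```bash
python3 look.py 319 269
```

```text
t 8.8 F [-0.3  0.1 -0.6] tcp [ 0.6384 -0.0553  0.2321] yang 29.8
foot off mm [ 0.5 -0.4] res 0.0004568790292870352 | tool y,x: 0.3 -0.6 tool rel y,x 52.9 -0.1
```

The foot is centred within about 1 mm. I'll take the hand up and aside so the top camera can check.

>>> move_arm:
  steps:
    - {"dx": 0, "dy": 0.8, "dz": -1, "spin": 0}
    - {"dx": 0, "dy": 0.5, "dz": -2, "spin": 0}
    - {"dx": 0, "dy": 0, "dz": -3, "spin": 0}
    - {"dx": 0, "dy": 0, "dz": -3, "spin": 0}
    - {"dx": 0, "dy": 0, "dz": -3, "spin": 0}
    - {"dx": 3, "dy": 0, "dz": -2, "spin": 0}
    - {"dx": 4, "dy": 0, "dz": 0, "spin": 0}
    - {"dx": 4, "dy": 0, "dz": 0, "spin": 0}
    - {"dx": 4, "dy": 0, "dz": 0, "spin": 0}
    - {"dx": 4, "dy": 0, "dz": 0, "spin": 0}
    - {"dx": 3, "dy": 0, "dz": 0, "spin": 0}
    - {"dx": 0, "dy": 0, "dz": 0, "spin": 0}

```text
time: 10.05
ee_pos: [0.5379, 0.1452, 0.3731]
eef_rot: [0.5, 0.866, 0.001, -0.001]
ft_force: [0.3, 0.0, 0.3]
width: 0.0006
grip_force: 0.0
```

```bash
python3 look.py 319 269; python3 - <<'E'
from bench import imaging
from v import *
a=imaging.camera('top');b=imaging.camera('side')
C=np.array([.5916,-.0811]); print('top off mm',(footc(a,362,230)[0][:2]-C)*1e3)
o=[cv2.resize(c['img'][v-50:v+50,u-50:u+50,::-1],(400,400),interpolation=cv2.INTER_CUBIC) for c,u,v in((a,360,225),(b,325,260))]
cv2.imwrite('pics/end.png',np.hstack(o))
E
```

```text
t 10.05 F [0.3 0.  0.3] tcp [0.5379 0.1452 0.3731] yang 30.0
foot off mm [ 0.5 -0.6] res 0.0002406989289781769 | tool y,x: 0.1 -0.8 tool rel y,x 66.3 223.6
top off mm [-0.16262734  1.07734131]
```

View pics/end.png

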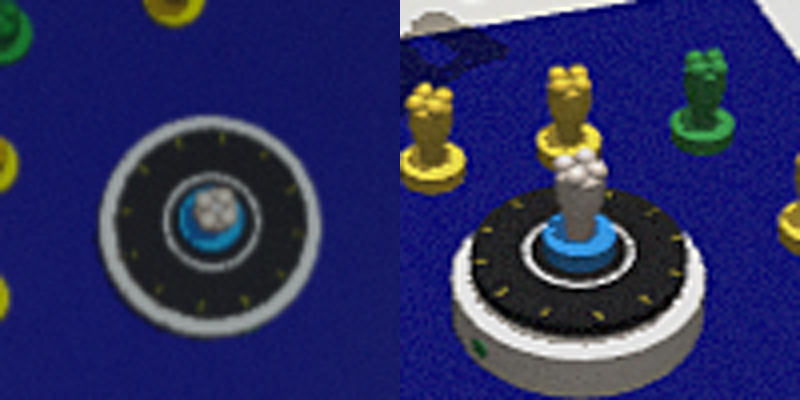

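Both views show the tooth upright with its foot, top (211,218) and side (578,240), inside the white ring, and the hand is clear. I'll hand the job in.

```bash
python3 -c "
from bench import job
print(job.close_job())"
```

```text
the job is handed in; nothing more can be done
None
```

The tooth model stands upright inside the white ring, about 1 mm off the plate's centre in both camera views; the hand is clear and I handed the job in at about 10 s of the 38 s allowed, but no verdict came back.

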